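Ready the coil winder for the next coil

ROBOT

A 6-joint arm with a two-finger parallel gripper is mounted at the origin on the work surface. World frame = base frame: x ahead of the robot, y to its left, z up, the work surface at z = 0. Lengths are in m, angles in degrees, forces in N, time in s.
With the tool pointing down it reaches from about 0.325 to 0.75 m from the base axis. Payload 7.6 kg.
Tool frame: the origin (TCP) lies midway between the tips of the shut fingers; the grasp point (between the pads) lies 19 mm behind it; y points along the fingers, z is the direction in which the jaws open and shut, and the axes are right-handed (so a half turn about y gives the same grasp; the last joint's range is limited). The gripper opens to 85 mm and grips with 20 to 120 N. Pads are 22 mm wide; open, the fingers measure 114 mm over their backs; the gripper's body (76 mm by 85 mm) begins 54 mm behind the grasp point. The pads swing forward as they close: fully open they stand 13 mm farther back than shut.
Start: joints at [-68.772, 2.991, 80.254, -0, 96.75, -4.028], TCP at [0.224, -0.475, 0.199] pointing down, gripper open.
Joint ranges: [-166.34, 166.34], [-52.06, 124.39], [6.96, 135.62], [-60.46, 240.46], [14.63, 156.25], [-167.68, 167.68]. Speed limits (degrees/s): [147.25, 147.25, 172.46, 180, 180, 180].

INTERFACE

Orientations are given as [roll, pitch, yaw] about the fixed x, y, z axes, in that order (R = Rz(yaw) Ry(pitch) Rx(roll)).
In Python, from station import bot gives the robot as it stands.
- The arm moves only by the tool apply_moves, never from a script. Its argument "moves" is a list that holds one entry, the list of rows, each a list of 6 numbers: the shift along the tool's x, y, z in mm, then the turn, a rotation vector about the tool's x, y, z in rad. A call has 1 to 10 rows; each row shifts and turns the commanded pose from where the row before left it, along the tool's axes as they then stand; what a row does not reach is not made up. A row lasts 1/8 s, in which the tool goes at most 62.5 mm and 10.7 degrees, less where a joint would pass 70% of its speed; a pose out of reach is approached as far as the arm can. A call is refused whole if a number of a shift passes 62.5 or a number of a turn 0.188, either way. A call with a gripper value outside its range is refused whole. "grip" is the closure, from -1 (fully open) to 1 (shut), set as the call begins (left out, the last holds). The fingers move at their own pace and stop on an object; "newtons" is the grip in N (left out, the last holds). Time passes only in rows, so rows that do not move let the fingers close. It gives the time, the measured TCP pose, the force and the opening at its end, in the units of the state.
- bot.get_state(): the state, without advancing time (a new reading comes with each control period).
- bot.snapshot(name): name is "scene" or "top" or "wrist"; returns a dict with "img" (384x512x3 uint8, blue, green, red), "fx", "fy", "cx", "cy" (pixels), "R" (3x3) and "t" (3): a world point X has camera coordinates R X + t. Camera axes: x right, y down, z forward; pixel columns grow to the right and rows downward; lengths in m; the calibration is good to about 2 mm. A picture is of the moment at which its call begins. There is no depth.
- bot.finish_job(): hands the job in, once; it reports no verdict.
The state is a dict: "t": time; "joints": joint angles; "joint_velocities": joint speeds; "effort": joint torques, N m; "tool_pos": TCP position; "ee_rot": TCP orientation; "ft_force": force on the tool from outside, world axes, zero at the start; "wrist_torque": the same for the moment, N m; "grip_width": finger opening in m.
Only numpy, scipy, OpenCV 4.12 (cv2) and the standard library are available. Lean on these libraries where they do the work, as an engineer would, in place of code of your own. Each camera call takes 0.05 s, during which the arm holds its last target. There are 200 camera calls.

TASK

Get the coil winder ready for the next coil: turn the reset knob of its turns counter anticlockwise, back against its zero stop, and take the eight-sided steel cup that stands mouth-down on the bench, turn it over and leave it standing mouth-up on the drilled square plate, ready to catch the wire ends. Set the cup down without dropping it and leave the other things on the bench where they are.

Things in the scene. Friction and masses are not known exactly. Their poses are not given: they have to be found in the camera images.
- cup: Open octagonal cup of plain sheet steel, straight sides: 56 mm across flats, each flat 23 mm wide, 54 mm high, wall 3 mm, base 4 mm, about 120 g. Stands mouth-down at the start; lies steadily on any flat. Origin: centre of the mouth (on the bench at the start); z points from mouth to closed base (up at the start, down when turned over); x and y come out through the middles of flats.
- cup_base (a point): Centre of the outer face of the cup's closed base, 54 mm from the mouth; axes as cup.
- plate: Flat square plate of light metal, 150 x 150 mm, 6 mm thick, with small dark holes along two edges, fixed to the bench. Origin: centre of its underside, z up, x and y along its edges.
- plate_top (a point): Centre of the plate's upper face, 6 mm above the bench; axes as plate.
- winder: Hand coil winder, fixed: green base 260 (x) by 190 (y) by 25 mm high; headstock 163 mm high at (65, 55) mm; from it a spindle with a 52 mm wound former, 115 mm up, runs at x = 65 mm to y = -120 mm. Grey counter case, 100 mm square, top at 40 mm, centred at (-70, -35) mm, carries the reset knob. Origin: centre of the base's underside; -x is its front.
- counter (a joint): Turn of the counter's reset knob, rad: 0 = against the zero stop; grows clockwise seen from above, up to 1.6. At 0 the grip bar lies along the winder's x axis and its white mark points to the white line on the front (-x) side of the case. Stays where it is left; needs about 0.04 N m.
- counter_grip (a point): On the knob's vertical axis, 77 mm above the bench, at the height to grip. The knob: a black disc of 46 mm diameter with an upright bar 44 mm long, 14 mm thick, 30 mm high above the disc, its top 7 mm above this point. The point turns with the knob; its x axis lies along the bar (white mark at the -x end).
- round_cup: Bystander: round steel cup, mouth-up, 68 mm wide, 60 mm high. Origin: centre of its underside.
- bobbin: Bystander: small wooden bobbin standing on end, 44 mm wide, 30 mm high. Origin: centre of its underside.
- bearing: Bystander: flat steel bearing ring, 40 mm wide, 10 mm high. Origin: centre of its underside.
- screwdriver: Bystander: screwdriver with black handle, 200 mm long, 26 mm high, lying along its x axis. Origin: under its middle.
- spool: Bystander: spool of copper wire standing on end, 90 mm wide, 70 mm high. Origin: centre of its underside.
- wrench: Bystander: steel wrench, 180 mm long, 8 mm high, lying along its x axis. Origin: under its middle.

How it is judged (in metres and radians):
At the end, for the whole second after the job is handed in: The counter's knob is back at its zero stop (within 0.08 rad); the eight-sided cup stands mouth-up (within 8 degrees) and at rest with its base flat on the square plate (within 5 mm in height), base centre within 50 mm of the plate's centre along each of the plate's edges (value of joint counter below 0.08 rad and angle between cup's own z axis and vertical above 3 rad and x of cup_base in the frame of plate_top between -0.05 and 0.05 m and y of cup_base in the frame of plate_top between -0.05 and 0.05 m and z of cup_base in the frame of plate_top between -0.005 and 0.005 m and linear speed of cup below 0.02 m/s and angular speed of cup below 0.2 rad/s); the robot touches nothing.
It fails at once if the cup is dropped or thrown: it moves faster than 0.8 m/s (a fall of over 3 cm) without the fingers on it (linear speed of cup above 0.8 m/s and contact force between the fingers and cup below 0.05 N).
It fails at once if one of the other things on the bench is shifted by more than 30 mm (distance of any of round_cup, bobbin, bearing, screwdriver, spool, wrench from where it was at the start of the episode above 0.03 m).
It also fails if it takes over 64 s, if anything falls off the work surface, if the arm or the gripper's body presses on something with over 40 N, if the wrist force passes 120 N, or if a joint passes its speed limit or range.

## Working session

There is one attempt and no reset: what is moved stays moved. The work goes in short steps, Python scripts to look and compute and a tool call to move; the robot and the scene stay as the last step left them, time stands still between calls to the robot, and variables do not carry over. Pictures are saved under pics/ and viewed, about 8 in all and at most 12, crops included, and the job is handed in when it is done.

Besides the shell and the picture viewer there is one more tool, called as name(argument=value, ...) on one line, values as JSON. apply_moves: Moves the arm, as the interface text tells. Its arguments: {"type":"object","properties":{"moves":{"type":"array","items":{"type":"array","items":{"type":"array","items":{"type":"number"}}}},"grip":{"type":"number"},"newtons":{"type":"number"}},"required":["moves"]}

```bash
ls; mkdir -p pics; python3 - <<'E'
from station import bot
import cv2,pickle,numpy as np
d={n:bot.snapshot(n) for n in("scene","top")}
pickle.dump(d,open("s0.pkl","wb"))
for n in d:
    cv2.imwrite(f"pics/{n}0.png",cv2.resize(d[n]["img"],(800,600),interpolation=cv2.INTER_CUBIC))
    print(n,d[n]["fx"],d[n]["cx"],d[n]["cy"],-np.array(d[n]["R"]).T@d[n]["t"])
print(bot.get_state())
E
```

```text
pics
scene 359.7584645741262 251.20181119255275 191.8020190788208 [1.2875352  0.29105034 0.68172614]
top 362.6091013037676 261.7727739130945 194.04038354595406 [ 0.45256861 -0.08526511  0.96220585]
{'t': 0.1, 'joints': array([-6.87713223e+01,  3.02306898e+00,  8.03059105e+01,  4.49419097e-04,
        9.67497844e+01, -4.02969225e+00]), 'joint_velocities': array([-0.04497762, -0.05405879, -0.16185618,  0.04758135,  0.06167655,
        0.03158166]), 'effort': array([ 6.46836052e-04, -3.82583892e+01, -3.60987210e+01, -1.06129887e-04,
        4.76874367e-03, -5.80328916e-06]), 'tool_pos': array([ 0.22391452, -0.47451541,  0.197973  ]), 'ee_rot': array([-9.00785378e+01,  5.98028200e-03, -1.54741582e+02]), 'ft_force': array([0.69523229, 0.6337846 , 0.72536433]), 'wrist_torque': array([-0.02365985, -0.00587409, -0.03262947]), 'grip_width': 0.0851799495193472}
```

View pics/top0.png

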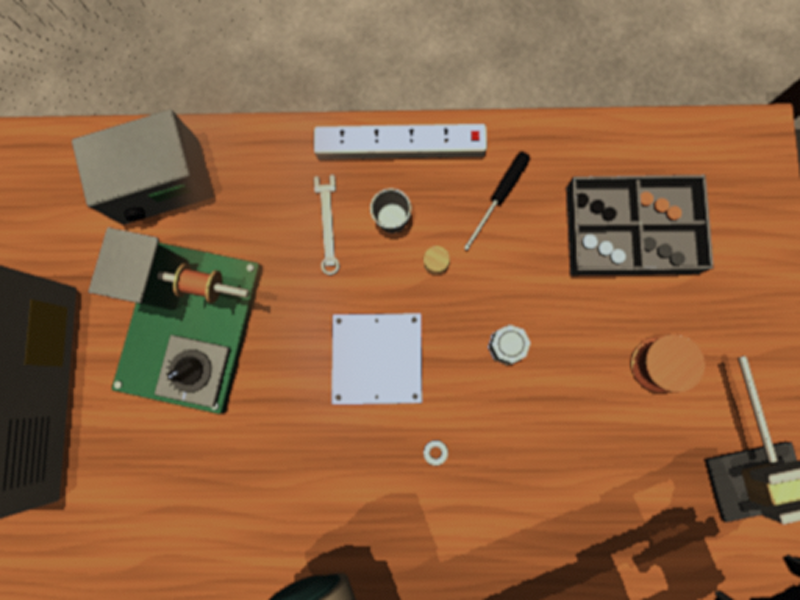

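View pics/scene0.png

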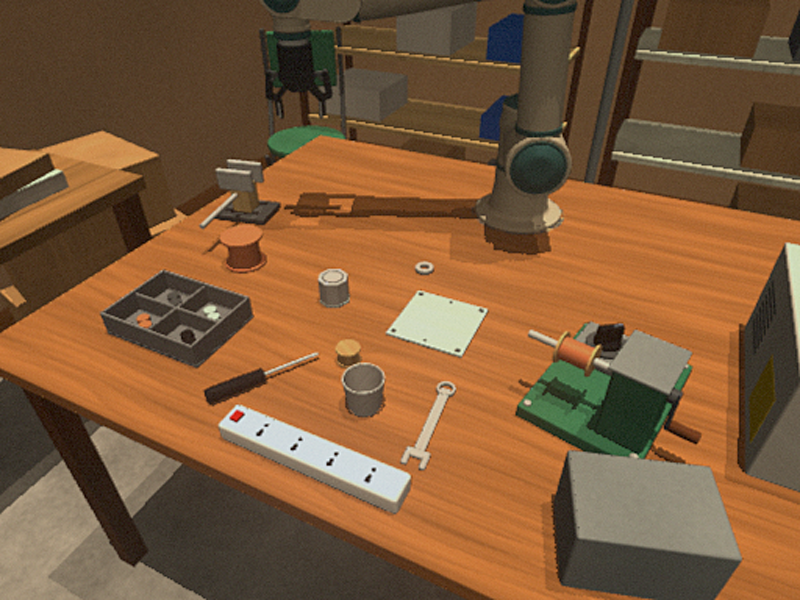

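The top view shows the winder at left (knob ~(188,370), base corners ~(222,412) and (260,262)), the plate at (377,359), the cup at (510,344) and the bearing at (435,453). The scene view confirms the layout. Next I'll zoom in on the knob and cup.

```bash
cat > h.py <<'E'
import numpy as np, cv2
from scipy.spatial.transform import Rotation as Ro
def ray(s,u,v,z):
    R=np.array(s["R"]);t=np.array(s["t"]);c=-R.T@t
    d=R.T@np.array([(u-s["cx"])/s["fx"],(v-s["cy"])/s["fy"],1]); return c+d*(z-c[2])/d[2]
def proj(s,X):
    p=np.array(s["R"])@X+s["t"]; return np.array([s["fx"]*p[0]/p[2]+s["cx"],s["fy"]*p[1]/p[2]+s["cy"]])
E
python3 - <<'E'
import pickle;from h import *
d=pickle.load(open("s0.pkl","rb"));s=d["top"];k=.64
def P(u,v,z):
    p=ray(s,u*k,v*k,z);print(u,v,p.round(4));return p
print("plate");[P(*q,.006) for q in((332,314),(421,314),(422,404),(332,405))]
print("base");[P(*q,.025) for q in((113,387),(222,412),(260,262))]
print("cup");P(511,344,.054)
I=s["img"]
a=cv2.resize(I[208:268,70:155],None,fx=4.7,fy=4.7,interpolation=cv2.INTER_CUBIC)
b=cv2.resize(I[195:245,300:350],(400,400),interpolation=cv2.INTER_CUBIC)
o=np.zeros((400,800,3),np.uint8);o[:282,:399]=a[:282,:399];o[:,400:]=b
cv2.imwrite("pics/crop1.png",o)
E
```

```text
plate
332 314 [0.5775 0.0669 0.006 ]
421 314 [ 0.576 -0.085  0.006]
422 404 [ 0.4252 -0.0852  0.006 ]
332 405 [0.4245 0.0649 0.006 ]
base
113 387 [0.4565 0.4261 0.025 ]
222 412 [0.4148 0.2425 0.025 ]
260 262 [0.6653 0.188  0.025 ]
cup
511 344 [ 0.5201 -0.2282  0.054 ]
```

View pics/crop1.png

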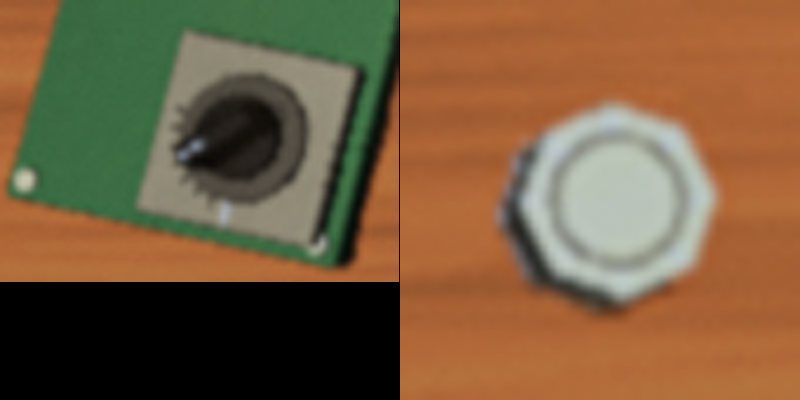

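The crop shows the white mark at (183,155), the disc centre at about (250,137) and the zero line at (224,212). That makes the knob roughly 1 rad clockwise. The cup's vertices sit near the 0/90° image directions, so I'll compute and fit the angles.

```bash
python3 - <<'E'
import pickle;from h import *
d=pickle.load(open("s0.pkl","rb"));s=d["top"]
I=s["img"]
f=lambda x,y:(70+(x+.5)/4.7-.5,208+(y+.5)/4.7-.5)
print("disc",ray(s,*f(248,138),.05))
m=ray(s,*f(181,157),.08);print("mark",m)
print("zero line",ray(s,*f(224,212),.04))
for q in((183,32),(362,68),(318,246),(137,208)): print("case",ray(s,*f(*q),.04))
yaw=np.radians(-12.5);R=np.array([[np.cos(yaw),-np.sin(yaw)],[np.sin(yaw),np.cos(yaw)]])
# cup outline of top face
sub=I[195:245,300:350].astype(int)
# saturation mask : steel is grey, wood is orange
g=cv2.resize(I[195:245,300:350],None,fx=8,fy=8,interpolation=cv2.INTER_CUBIC).astype(int)
mask=((g[:,:,2]-g[:,:,0])<40)&(g.min(2)>120)
cs,_=cv2.findContours(mask.astype(np.uint8),cv2.RETR_EXTERNAL,cv2.CHAIN_APPROX_NONE)
c=max(cs,key=cv2.contourArea)[:,0].astype(float)
W=np.array([ray(s,300+(x+.5)/8-.5,195+(y+.5)/8-.5,.054)[:2] for x,y in c])
from scipy.optimize import least_squares
def res(p):
    v=W-p[:2]; a=np.arctan2(v[:,1],v[:,0])-p[2]; a=(a+np.pi/8)%(np.pi/4)-np.pi/8
    return np.hypot(*v.T)*np.cos(a)-p[3]
for a0 in(0,.4):
    r=least_squares(res,[*W.mean(0),a0,.028],loss="soft_l1",f_scale=.001);print("cup",r.x,np.degrees(r.x[2]),r.cost)
for n,q,z in(("bobbin",(436,260),.03),("bearing",(435,453),.01),("round",(391,210),.06)):print(n,ray(s,q[0]*.64,q[1]*.64,z))
E
```

```text
disc [0.48232443 0.28665923 0.05      ]
mark [0.47180938 0.30898108 0.08      ]
zero line [0.44309432 0.3017924  0.04      ]
case [0.54063241 0.32957389 0.04      ]
case [0.52010356 0.22997917 0.04      ]
case [0.42474572 0.24991641 0.04      ]
case [0.44552596 0.34930776 0.04      ]
cup [ 0.52162355 -0.22727697 -0.35012045  0.02800449] -20.060424136726713 1.4153931242565054e-05
cup [ 0.52162355 -0.22727697  0.43527771  0.02800449] 24.93957584382734 1.415393124256506e-05
bobbin [ 0.66418544 -0.11106704  0.03      ]
bearing [ 0.34637584 -0.10560876  0.01      ]
round [ 0.74269009 -0.03711841  0.06      ]
```

```bash
cat >> h.py <<'E'
from scipy.linalg import logm,expm
def pose(p,rpy):
    T=np.eye(4);T[:3,:3]=Ro.from_euler("xyz",rpy,degrees=True).as_matrix();T[:3,3]=p;return T
def tool(p,point,jaw):  # point: finger direction, jaw: z dir
    y=np.array(point,float);y/=np.linalg.norm(y);z=np.array(jaw,float);z-=y*(z@y);z/=np.linalg.norm(z)
    T=np.eye(4);T[:3,:3]=np.c_[np.cross(y,z),y,z];T[:3,3]=p;return T
def plan(A,B,n):  # n equal rows of a constant screw from A to B
    E=expm(np.real(logm(np.linalg.inv(A)@B))/n)
    row=[*(E[:3,3]*1000).round(1),*Ro.from_matrix(E[:3,:3]).as_rotvec().round(4)]
    print(n,"x",[float(x) for x in row]);return row
def apply(A,rows):
    for r in rows:
        S=np.eye(4);S[:3,3]=np.array(r[:3])/1000;S[:3,:3]=Ro.from_rotvec(r[3:]).as_matrix();A=A@S
    return A
def cur():
    from station import bot
    s=bot.get_state();return pose(s["tool_pos"],s["ee_rot"]),s
def az(a):a=np.radians(a);return np.array([np.cos(a),np.sin(a),0])
E
python3 - <<'E'
from h import *
A,s=cur()
r=plan(A,tool([.4828,.2885,.17],[0,0,-1],az(28)),18)
r=[round(x,1) for x in r[:3]]+[round(x,3) for x in r[3:]]
print(r)
for i in(6,12,18):print(apply(A,[r]*i)[:3,3])
E
```

```text
18 x [-50.0, 1.6, -1.9, 0.0001, -0.0899, -0.0001]
[np.float64(-50.0), np.float64(1.6), np.float64(-1.9), np.float64(0.0), np.float64(-0.09), np.float64(-0.0)]
[ 0.45009237 -0.28250879  0.18850863]
[ 0.54537523 -0.00153284  0.17922273]
[0.48264592 0.28845507 0.1700259 ]
```

apply_moves(moves=[[[-50,1.6,-1.9,0,-0.09,0],[-50,1.6,-1.9,0,-0.09,0],[-50,1.6,-1.9,0,-0.09,0],[-50,1.6,-1.9,0,-0.09,0],[-50,1.6,-1.9,0,-0.09,0],[-50,1.6,-1.9,0,-0.09,0],[-50,1.6,-1.9,0,-0.09,0],[-50,1.6,-1.9,0,-0.09,0],[-50,1.6,-1.9,0,-0.09,0]]], grip=-1)

```text
t: 1.23
tool_pos: [0.5174, -0.1472, 0.1837]
ee_rot: [-90.0, -0.0, -108.2]
ft_force: [0.9, -0.4, 0.5]
grip_width: 0.0854
```

apply_moves(moves=[[[-50,1.6,-1.9,0,-0.09,0],[-50,1.6,-1.9,0,-0.09,0],[-50,1.6,-1.9,0,-0.09,0],[-50,1.6,-1.9,0,-0.09,0],[-50,1.6,-1.9,0,-0.09,0],[-50,1.6,-1.9,0,-0.09,0],[-50,1.6,-1.9,0,-0.09,0],[-50,1.6,-1.9,0,-0.09,0],[-50,1.6,-1.9,0,-0.09,0],[0,0,0,0,0,0]]])

```text
t: 2.48
tool_pos: [0.481, 0.2906, 0.1692]
ee_rot: [-90.1, 0.0, -61.6]
ft_force: [0.8, 0.3, -0.2]
grip_width: 0.0852
```

```bash
python3 - <<'E'
from h import *
from station import bot
import pickle
w=bot.snapshot("wrist");A,s=cur();print(s["t"],s["joints"].round(2),s["tool_pos"].round(4),s["ee_rot"].round(2))
pickle.dump((w,s),open("w1.pkl","wb"));cv2.imwrite("pics/w1.png",w["img"])
print((-np.array(w["R"]).T@w["t"]).round(3))
for X in([.4828,.2885,.077],[.4828,.2885,.054]):print(proj(w,X))
E
```

```text
2.525 [ 2.720e+01  9.600e+00  7.649e+01 -2.000e-02  9.398e+01 -1.010e+00] [0.482  0.289  0.1693] [-9.006e+01 -2.000e-02 -6.179e+01]
[0.451 0.349 0.345]
[254.76962302 190.90828642]
[254.86682311 184.65726297]
```

View pics/w1.png

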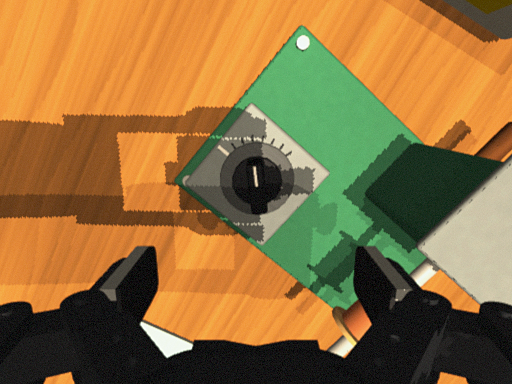

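In the wrist view the bar stands nearly vertical between the jaws: the white mark runs (254,166)–(257,189), the axis is at about (257,185), and the case corners are at (250,103), (328,173), (262,243), (185,180).

```bash
python3 - <<'E'
from h import *
import pickle
w,s=pickle.load(open("w1.pkl","rb"))
g=cv2.cvtColor(w["img"],cv2.COLOR_BGR2GRAY)
m=np.zeros_like(g);m[160:200,245:268]=(g[160:200,245:268]>150)
ys,xs=np.nonzero(m);pts=np.array([ray(w,x,y,.084)[:2] for x,y in zip(xs,ys)])
v=np.linalg.svd(pts-pts.mean(0))[2][0];print(len(xs),xs.min(),xs.max(),ys.min(),ys.max(),"mark az",np.degrees(np.arctan2(v[1],v[0]))%180,pts.mean(0))
C=np.array([ray(w,*q,.04)[:2] for q in((250,103),(328,173),(262,243),(185,180))]);print(C,C.mean(0))
for i in range(4):
    e=C[(i+1)%4]-C[i];print(np.degrees(np.arctan2(e[1],e[0]))%90-90,np.hypot(*e))
print("disc",ray(w,257,181,.054),"bar lower end",ray(w,258,213,.084),"bar upper end",ray(w,254,163,.084))
E
```

```text
42 254 257 167 186 mark az 124.38920730854872 [0.47659117 0.30081863]
[[0.44481233 0.34955418]
 [0.53978144 0.32846881]
 [0.51918775 0.23609041]
 [0.42364902 0.25791016]] [0.48185764 0.29300589]
-12.517952661068335 0.09728167718503974
-12.567313585846833 0.09464602039321852
-12.864929251043804 0.09799872945669523
-13.003339247686569 0.09405589504451123
disc [0.48288306 0.29242598 0.054     ] bar lower end [0.49342267 0.27457869 0.084     ] bar upper end [0.47043227 0.31015677 0.084     ]
```

```bash
python3 - <<'E'
from h import *
A,s=cur()
plan(A,tool([.482,.2915,.059],[0,0,-1],az(33.5)),5)
E
```

```text
5 x [-0.4, 22.1, 0.3, 0.0002, -0.0185, 0.0]
```

apply_moves(moves=[[[-0.4,22,0.3,0,-0.0185,0],[-0.4,22,0.3,0,-0.0185,0],[-0.4,22,0.3,0,-0.0185,0],[-0.4,22,0.3,0,-0.0185,0],[-0.4,22,0.3,0,-0.0185,0],[0,0,0,0,0,0],[0,0,0,0,0,0]]])

```text
t: 3.4
tool_pos: [0.4839, 0.2901, 0.0609]
ee_rot: [-89.9, -0.0, -56.7]
ft_force: [-0.5, -0.1, 0.9]
grip_width: 0.0855
```

apply_moves(moves=[[[0,0,0,0,0,0],[0,0,0,0,0,0],[0,0,0,0,0,0],[0,0,0,0,0,0],[0,0,0,0,0,0],[0,0,0,0,0,0],[0,0,0,0,0,0],[0,0,0,0,0,0]]], grip=1, newtons=30)

```text
t: 4.4
tool_pos: [0.4831, 0.2905, 0.0598]
ee_rot: [-90.0, -0.0, -56.6]
ft_force: [0.9, -0.7, -1.1]
grip_width: 0.0001
```

```bash
python3 - <<'E'
from h import *
A,s=cur()
for k in("t","joints","tool_pos","ee_rot","ft_force","wrist_torque","grip_width"):print(k,np.round(s[k],4))
E
```

```text
t 4.4
joints [ 2.72742e+01  1.41944e+01  8.39807e+01 -5.40000e-03  8.18294e+01
 -6.09870e+00]
tool_pos [0.4831 0.2905 0.0598]
ee_rot [-9.00050e+01 -4.90000e-03 -5.66264e+01]
ft_force [ 0.8568 -0.7155 -1.0875]
wrist_torque [ 0.032   0.0116 -0.0257]
grip_width 0.0001
```

```bash
python3 - <<'E'
from h import *
from station import bot
import pickle
w=bot.snapshot("wrist");t=bot.snapshot("scene");A,s=cur();print(s["grip_width"])
pickle.dump((w,t),open("w2.pkl","wb"))
u,v=proj(t,[.482,.2915,.07]).astype(int);print(u,v)
o=np.zeros((384,900,3),np.uint8);o[:,:512]=w["img"]
c=cv2.resize(t["img"][max(v-40,0):v+40,u-35:u+35],(336,384),interpolation=cv2.INTER_CUBIC)
o=np.hstack([w["img"][:, 100:],c]);print(o.shape)
cv2.imwrite("pics/w2.png",o)
E
```

```text
2.024887488776615e-05
390 212
(384, 748, 3)
```

View pics/w2.png

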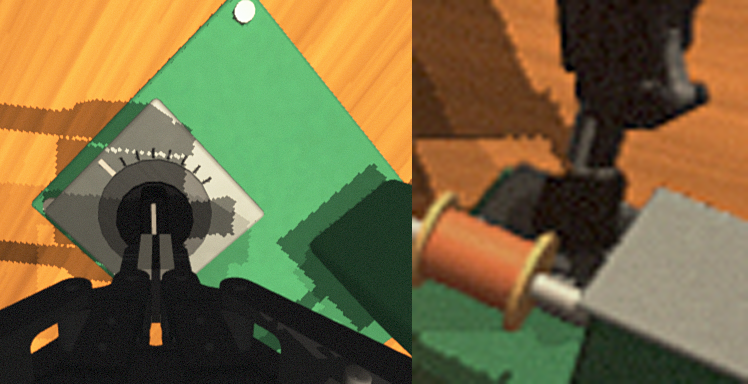

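```bash
python3 - <<'E'
from h import *
import pickle
w,t=pickle.load(open("w2.pkl","rb"));A,s=cur()
P=A[:3,3];y=A[:3,1]
for n,X in(("tcp",P),("grasp",P-.019*y),("knob top",[.482,.2915,.084]),("knob .054",[.482,.2915,.054])):
    print(n,proj(w,np.array(X))-[100,0],np.array(w["R"])@X+w["t"])
img=w["img"][170:300,190:320];cv2.imwrite("pics/w2b.png",cv2.resize(img,(780,600),interpolation=cv2.INTER_CUBIC))
E
```

```text
tcp [153.25357099 226.15657538] [-0.00120087  0.01724474  0.18732526]
grasp [152.9942633 239.1361412] [-0.0012169   0.02224168  0.16899413]
knob top [152.09536252 240.57766642] [-0.00162684  0.02225903  0.16366318]
knob .054 [152.63025481 220.42528642] [-0.00160058  0.01436691  0.19260646]
```

View pics/w2b.png

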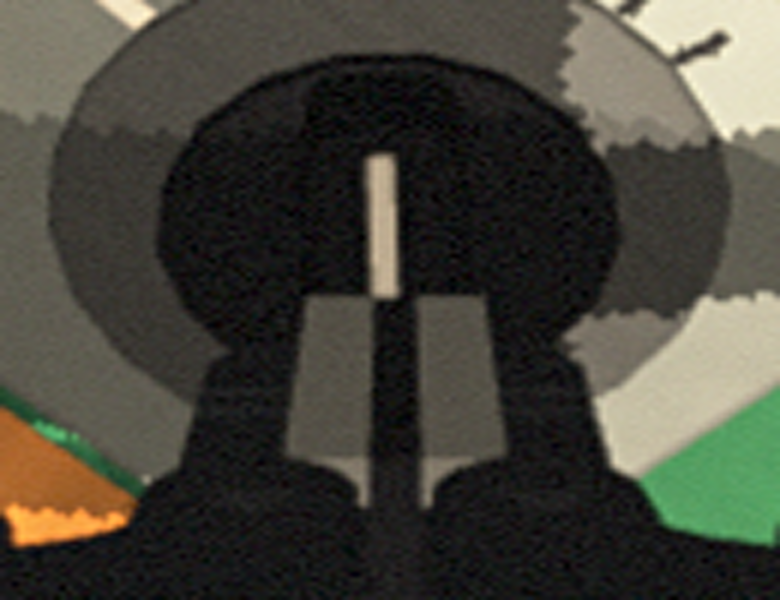

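```bash
python3 - <<'E'
from h import *
import pickle
w,t=pickle.load(open("w2.pkl","rb"));w1,s1=pickle.load(open("w1.pkl","rb"));A,s=cur()
print(w["fx"],s1["tool_pos"],s1["grip_width"])
A1=pose(s1["tool_pos"],s1["ee_rot"])
for nm,W,T,pts in(("closed",w,A,((240+3,219),(271,219))),("open",w1,A1,((155,248),(357,248)))):
  for q in pts:
    for z in(0,.01,.02,.03,.04):
        X=ray(W,*q,T[2,3]+z); print(nm,q,z,(np.linalg.inv(T)@[*X,1])[:3].round(4)*1000)
c=-np.array(w["R"]).T@w["t"];print("cam in tool",(np.linalg.inv(A)@[*c,1]).round(4),"axis",(A[:3,:3].T@np.array(w["R"])[2]).round(3))
u,v=proj(t,A[:3,3]);print("scene tcp",u,v,[proj(t,A[:3,3]+[0,0,k]) for k in(.019,.03)])
E
```

```text
328.1446195679093 [0.48199821 0.28903597 0.169302  ] 0.08540445480186684
closed (243, 219) 0 [-4.3 -0.  -5.8]
closed (243, 219) 0.01 [ -7.8 -10.   -5.4]
closed (243, 219) 0.02 [-11.3 -20.   -5. ]
closed (243, 219) 0.03 [-14.8 -30.   -4.6]
closed (243, 219) 0.04 [-18.3 -40.   -4.2]
closed (271, 219) 0 [-4.3 -0.  10.1]
closed (271, 219) 0.01 [ -7.8 -10.    9.6]
closed (271, 219) 0.02 [-11.3 -20.    9.1]
closed (271, 219) 0.03 [-14.8 -30.    8.6]
closed (271, 219) 0.04 [-18.3 -40.    8.1]
open (155, 248) 0 [ 11.7   0.1 -57.2]
open (155, 248) 0.01 [  7.2  -9.9 -53.9]
open (155, 248) 0.02 [  2.7 -19.9 -50.6]
open (155, 248) 0.03 [ -1.8 -29.9 -47.2]
open (155, 248) 0.04 [ -6.3 -40.  -43.9]
open (357, 248) 0 [11.2 -0.1 60.2]
open (357, 248) 0.01 [  6.7 -10.1  56.8]
open (357, 248) 0.02 [  2.3 -20.1  53.5]
open (357, 248) 0.03 [ -2.2 -30.1  50.1]
open (357, 248) 0.04 [ -6.7 -40.1  46.8]
cam in tool [-0.0659 -0.1762  0.0013  1.    ] axis [ 0.263  0.965 -0.001]
scene tcp 389.0994133392845 215.19567624982307 [array([390.70036559, 209.64103657]), array([391.64518086, 206.36291982])]
```

apply_moves(moves=[[[0,1,0,0,0,0],[0,1,0,0,0,0],[0,1,0,0,0,0],[0,0,0,0,0,0]]])

```text
t: 5.0
tool_pos: [0.483, 0.2905, 0.0567]
ee_rot: [-90.0, -0.0, -56.6]
ft_force: [-0.1, -0.4, -0.5]
grip_width: 0.0001
```

apply_moves(moves=[[[0,1,0,0,0,0],[0,1,0,0,0,0],[0,1,0,0,0,0],[0,1,0,0,0,0],[0,0,0,0,0,0]]])

```text
t: 5.62
tool_pos: [0.483, 0.2905, 0.0527]
ee_rot: [-90.0, -0.0, -56.6]
ft_force: [-0.1, 0.4, -0.2]
grip_width: 0.0
```

apply_moves(moves=[[[0,1,0,0,0,0],[0,1,0,0,0,0],[0,1,0,0,0,0],[0,1,0,0,0,0],[0,0,0,0,0,0]]])

```text
t: 6.25
tool_pos: [0.4835, 0.2908, 0.0514]
ee_rot: [-89.9, -0.0, -56.6]
ft_force: [-5.9, -3.2, 13.8]
grip_width: 0.0
```

```bash
python3 - <<'E'
from h import *
from station import bot
import pickle
w=bot.snapshot("wrist");t=bot.snapshot("scene");A,s=cur();print(s["tool_pos"],s["ft_force"],s["grip_width"])
pickle.dump((w,t,s),open("w3.pkl","wb"))
u,v=392,207
o=np.hstack([cv2.resize(np.clip(w["img"][180:280,205:305].astype(float)*2.5,0,255).astype(np.uint8),(400,400),interpolation=cv2.INTER_CUBIC),
 cv2.resize(np.clip(t["img"][v-40:v+40,u-40:u+40].astype(float)*2.5,0,255).astype(np.uint8),(400,400),interpolation=cv2.INTER_CUBIC)])
cv2.imwrite("pics/w3.png",o)
E
```

```text
[0.48348337 0.29074959 0.05132673] [-6.03234717 -3.68890494 13.87757015] -0.0004554569475157024
```

View pics/w3.png

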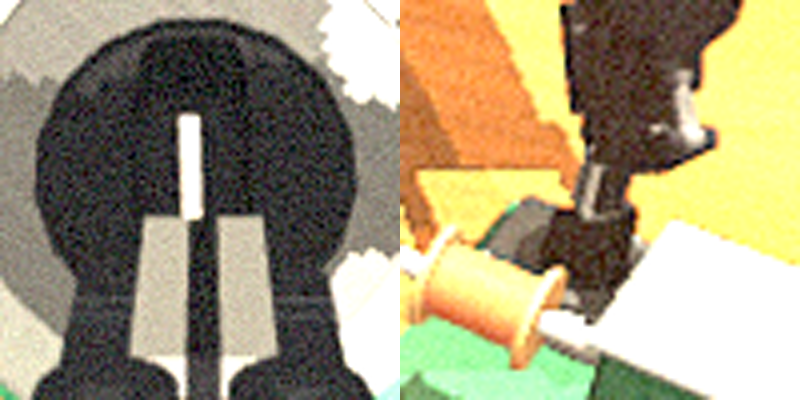

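The touch test explains it: the shut fingers stood on top of the bar (z 0.084) while the reported TCP read about 0.052. The open-finger image scale agrees, putting the tips about 47 mm behind the TCP instead of 13. So the real fingertips lie about 32 mm behind the reported TCP, and I'll use a 51 mm grasp offset from here on.

```bash
python3 - <<'E'
from h import *
import pickle
w,t,s=pickle.load(open("w3.pkl","rb"))
A,_=cur()
d=ray(w,254,223.4,.054);print("disc",d,(np.linalg.inv(A)@[*d,1]).round(4)*1000)
e=ray(w,205+195/4,180+25/4,.084);print("bar mark end?",e,(np.linalg.inv(A)@[*e,1]).round(4)*1000)
a=np.array([ray(w,205+x/4,180+y/4,.084) for x,y in((189,113),(193,217))]);v=a[0]-a[1];print("mark az",np.degrees(np.arctan2(v[1],v[0])),np.linalg.norm(v))
E
```

```text
disc [0.48240775 0.29320463 0.054     ] [-2.6e+00 -2.7e+00  5.0e-01  1.0e+03]
bar mark end? [0.46663876 0.31715    0.084     ] [-3.13e+01 -3.27e+01  5.00e-01  1.00e+03]
mark az 125.36582456406332 0.012758098492566221
```

apply_moves(moves=[[[0,-5,0,0,0,0],[0,-15,0,0,0,0],[0,-10,0,0,0,0]]])

```text
t: 6.72
tool_pos: [0.4835, 0.2908, 0.0802]
ee_rot: [-89.9, -0.0, -56.6]
ft_force: [0.3, -0.3, -0.6]
grip_width: 0.0006
```

apply_moves(moves=[[[0,0,0,0,0,0],[0,0,0,0,0,0],[0,0,0,0,0,0],[0,0,0,0,0,0],[0,0,0,0,0,0]]], grip=-1)

```text
t: 7.35
tool_pos: [0.483, 0.2905, 0.0787]
ee_rot: [-90.0, -0.0, -56.6]
ft_force: [0.2, 0.2, -0.7]
grip_width: 0.0849
```

apply_moves(moves=[[[-0.6,13,0,0,-0.003,0],[-0.6,13,0,0,-0.003,0],[-0.6,13,0,0,-0.003,0],[-0.6,12,0,0,-0.003,0],[0,0,0,0,0,0]]])

```text
t: 7.98
tool_pos: [0.481, 0.2922, 0.0263]
ee_rot: [-90.1, 0.0, -55.9]
ft_force: [0.0, -0.5, -0.4]
grip_width: 0.0852
```

apply_moves(moves=[[[0,0,0,0,0,0],[0,0,0,0,0,0],[0,0,0,0,0,0],[0,0,0,0,0,0],[0,0,0,0,0,0],[0,0,0,0,0,0],[0,0,0,0,0,0]]], grip=1, newtons=30)

```text
t: 8.85
tool_pos: [0.4813, 0.2923, 0.0283]
ee_rot: [-90.1, 0.0, -55.9]
ft_force: [-4.8, -2.6, 5.4]
grip_width: 0.0134
```

apply_moves(moves=[[[0,-1.5,0,0,0,0],[0,0,0,0,-0.09,0],[0,0,0,0,-0.09,0],[0,0,0,0,-0.09,0],[0,0,0,0,-0.09,0],[0,0,0,0,-0.09,0],[0,0,0,0,-0.09,0],[0,0,0,0,-0.09,0],[0,0,0,0,0,0]]])

```text
t: 9.98
tool_pos: [0.481, 0.292, 0.0283]
ee_rot: [-90.1, 0.1, -19.9]
ft_force: [-1.8, -2.2, -5.4]
grip_width: 0.0132
```

```bash
python3 - <<'E'
from h import *
A,s=cur()
for k in("t","joints","tool_pos","ee_rot","ft_force","wrist_torque","grip_width"):print(k,np.round(s[k],4))
E
```

```text
t 9.975
joints [ 2.75109e+01  1.60861e+01  8.55553e+01 -1.56000e-02  7.85005e+01
 -4.25988e+01]
tool_pos [0.481  0.292  0.0283]
ee_rot [-9.01148e+01  8.48000e-02 -1.98873e+01]
ft_force [-1.8461 -2.2362 -5.4445]
wrist_torque [-0.23    0.3202  0.0678]
grip_width 0.0132
```

apply_moves(moves=[[[0,0,0,0,-0.05,0],[0,0,0,0,-0.05,0],[0,0,0,0,0,0]]])

```text
t: 10.35
tool_pos: [0.481, 0.292, 0.0284]
ee_rot: [-90.1, 0.1, -14.2]
ft_force: [-2.4, -2.4, -5.6]
grip_width: 0.0133
```

```bash
python3 -c "
from h import *
A,s=cur();print(s['ee_rot'],s['wrist_torque'],s['joints'][5])"
```

```text
[-90.11214655   0.09923807 -14.22560648] [-0.41200695  0.44756663  0.05084636] -48.25762083133102
```

apply_moves(moves=[[[0,0,0,0,-0.04,0],[0,0,0,0,-0.04,0],[0,0,0,0,0,0]]])

```text
t: 10.72
tool_pos: [0.4809, 0.292, 0.0284]
ee_rot: [-90.1, 0.1, -9.8]
ft_force: [-4.2, -3.8, -6.3]
grip_width: 0.0136
```

```bash
python3 -c "
from h import *
A,s=cur();print(s['ee_rot'],s['wrist_torque'],s['ft_force'],s['joints'][5])"
```

```text
[-90.08484543   0.12990643  -9.75742391] [-0.39801521  0.6449584  -1.2107264 ] [-4.22126454 -3.8307825  -6.33461891] -52.74836679722306
```

The torque rise (−1.2 N·m) at jaw azimuth 80° means the bar is at 170°, against the stop. Next: release and lift.

apply_moves(moves=[[[0,0,0,0,0,0],[0,0,0,0,0,0],[0,0,0,0,0,0],[0,0,0,0,0,0],[0,-25,0,0,0,0],[0,-50,0,0,0,0],[0,-50,0,0,0,0],[0,-35,0,0,0,0],[0,0,0,0,0,0]]], grip=-1)

```text
t: 11.85
tool_pos: [0.4831, 0.2933, 0.1933]
ee_rot: [-89.8, -0.3, -9.5]
ft_force: [-0.2, 0.5, 0.3]
grip_width: 0.0856
```

```bash
python3 - <<'E'
from h import *
from station import bot
import pickle
w=bot.snapshot("wrist");A,s=cur();print(s["t"],s["joints"].round(2),s["tool_pos"].round(4),s["ee_rot"].round(2))
pickle.dump((w,s),open("w4.pkl","wb"))
u,v=[int(x) for x in proj(w,[.482,.292,.07])]
g=cv2.cvtColor(w["img"],cv2.COLOR_BGR2GRAY)[v-45:v+35,u-40:u+40]
m=np.zeros_like(g);m[20:65,20:60]=g[20:65,20:60]>150
ys,xs=np.nonzero(m);pts=np.array([ray(w,x+u-40,y+v-45,.084)[:2] for x,y in zip(xs,ys)])
print(len(xs),xs.min(),xs.max(),ys.min(),ys.max())
vv=np.linalg.svd(pts-pts.mean(0))[2][0];print("az",np.degrees(np.arctan2(vv[1],vv[0]))%180)
cv2.imwrite("pics/w4.png",cv2.resize(w["img"][v-60:v+60,u-80:u+80],(800,600),interpolation=cv2.INTER_CUBIC))
# kinematic fit
from scipy.optimize import least_squares
D=np.array([(3.02,80.31,.5234,.198),(9.6,76.49,.5608,.1693),(14.19,83.98,.5625,.0598),(16.09,85.56,.5615,.0283),
 (s["joints"][1],s["joints"][2],np.sqrt(s["tool_pos"][0]**2+s["tool_pos"][1]**2-.0369**2),s["tool_pos"][2])])
a=np.radians(D[:,0]);b=np.radians(D[:,0]+D[:,1])
M=np.r_[np.c_[np.sin(a),np.sin(b),np.ones(5),np.zeros(5)],np.c_[np.cos(a),np.cos(b),np.zeros(5),np.ones(5)]]
x,res,_,_=np.linalg.lstsq(M,np.r_[D[:,2],D[:,3]],rcond=None);print("L1 L2 a1 h-L3",x,res)
E
```

```text
11.9 [ 27.52   9.33  74.35  -0.    96.15 -52.95] [0.4823 0.2929 0.1907] [-89.9   -0.14  -9.53]
35 41 42 28 45
az 170.1396899640873
L1 L2 a1 h-L3 [ 0.18940544  0.50918929  0.01550055 -0.05140793] [0.00025129]
```

View pics/w4.png

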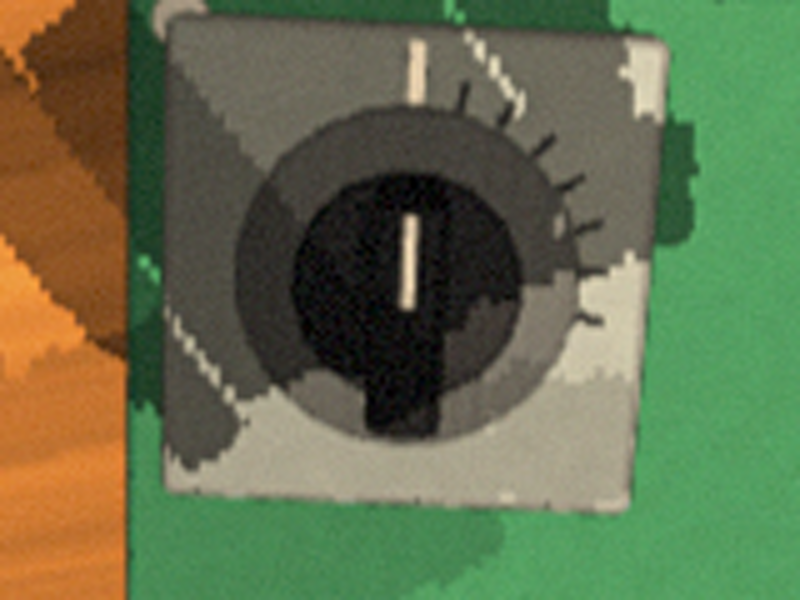

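The view shows the knob mark (408,213–310) in line with the white zero line (416,40–105). Now the cup.

```bash
cat >> h.py <<'E'
OFF=.056
def gp(G,plane,e):  # grasp point G, plane azimuth, pointing e deg below horizontal outward (90=down, >90 inward)
    y=np.cos(np.radians(e))*az(plane)-np.sin(np.radians(e))*np.array([0,0,1.])
    return tool(np.array(G)+OFF*y,y,az(plane+90))
def gnow():
    A,s=cur();return A[:3,3]-OFF*A[:3,1],A,s
E
python3 - <<'E'
from h import *
A,s=cur();G=np.array([.5216,-.2273,.031])
y=np.cos(np.radians(35))*az(-20)-np.sin(np.radians(35))*np.array([0,0,1.])
pre=G-.11*y;P1=gp(pre+[0,0,.07],-20,90);P2=gp(pre,-20,35);P3=gp(G,-20,35)
plan(A,P1,10);plan(P1,P2,7);plan(P2,P3,5);print(P1[:3,3],P2[:3,3],P3[:3,3])
E
```

```text
10 x [7.6, 8.2, -48.6, -0.0002, 0.0183, 0.0002]
7 x [3.5, 9.0, -0.0, 0.0, -0.0, -0.1371]
5 x [0.0, 22.0, 0.0, -0.0, 0.0, -0.0]
[ 0.43692738 -0.19648169  0.10809341] [ 0.48003344 -0.21217101  0.06197313] [ 0.56470606 -0.24298932 -0.00112028]
```

apply_moves(moves=[[[7.6,8.2,-48.6,0,0.0183,0],[7.6,8.2,-48.6,0,0.0183,0],[7.6,8.2,-48.6,0,0.0183,0],[7.6,8.2,-48.6,0,0.0183,0],[7.6,8.2,-48.6,0,0.0183,0],[7.6,8.2,-48.6,0,0.0183,0],[7.6,8.2,-48.6,0,0.0183,0],[7.6,8.2,-48.6,0,0.0183,0],[7.6,8.2,-48.6,0,0.0183,0],[7.6,8.2,-48.6,0,0.0183,0]]])

```text
t: 13.15
tool_pos: [0.4346, -0.1976, 0.1055]
ee_rot: [-90.0, 0.1, -20.0]
ft_force: [0.6, -0.8, 0.4]
grip_width: 0.0859
```

apply_moves(moves=[[[3.5,9,0,0,0,-0.137],[3.5,9,0,0,0,-0.137],[3.5,9,0,0,0,-0.137],[3.5,9,0,0,0,-0.137],[3.5,9,0,0,0,-0.137],[3.5,9,0,0,0,-0.137],[3.5,9,0,0,0,-0.137],[0,0,0,0,0,0]]])

```text
t: 14.15
tool_pos: [0.4861, -0.2123, 0.0602]
ee_rot: [-89.3, -52.9, -20.0]
ft_force: [-0.8, 0.2, -0.2]
grip_width: 0.0853
```

```bash
python3 - <<'E'
from h import *
from station import bot
import pickle
w=bot.snapshot("wrist");t=bot.snapshot("scene")
G,A,s=gnow();pickle.dump((w,t,s),open("w5.pkl","wb"));print(s["t"],s["joints"].round(1),G.round(4),A[:3,1].round(3),A[:3,2].round(3))
T=gp([.5216,-.2273,.031],-20,35);plan(A,T,5)
print("cup base ctr",proj(w,[.5216,-.2273,.054]),"mouth",proj(w,[.5216,-.2273,0]),"in tool mm",((np.linalg.inv(A)@[.5216,-.2273,.031,1])[:3]*1000).round(1))
u,v=[int(x) for x in proj(t,[.5,-.22,.04])];print(u,v)
cv2.imwrite("pics/w5.png",np.hstack([w["img"][:,80:432],cv2.resize(t["img"][v-60:v+60,u-70:u+70],(448,384),interpolation=cv2.INTER_CUBIC)]))
E
```

```text
14.25 [ -35.   -24.1  135.2   37.4   21.  -134.8] [ 0.4449 -0.1982  0.0963] [ 0.754 -0.262 -0.602] [0.332 0.943 0.006]
5 x [-0.5, 20.9, -0.5, -0.0023, 0.0003, -0.007]
cup base ctr [250.59004542 232.95559955] mouth [250.5280311 162.5031181] in tool mm [-2.8 48.8 -2.4]
218 177
```

View pics/w5.png

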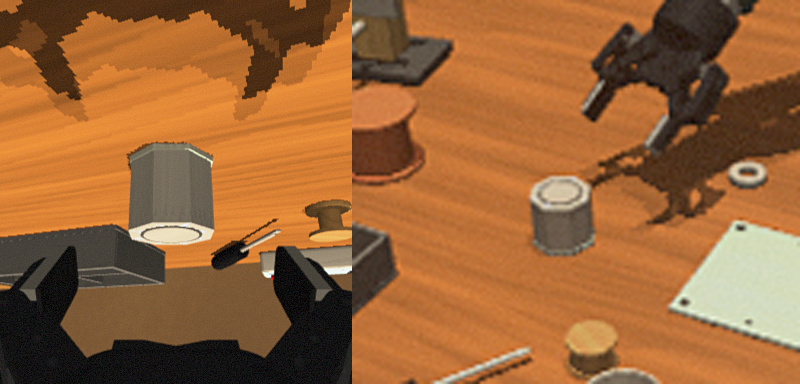

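The cup's base ellipse is at (251,235) in full-image pixels, against (250.6,233) predicted, so the cup is in line between the jaws. Joint 3 is close to its limit here, so I'll use a steeper approach (42°).

```bash
python3 - <<'E'
from h import *
G,A,s=gnow()
G0=np.array([.5216,-.2273,.031])
y=np.cos(np.radians(42))*az(-20)-np.sin(np.radians(42))*np.array([0,0,1.])
P=gp(G0-.07*y,-20,42);plan(A,P,3);plan(P,gp(G0,-20,42),4)
E
```

```text
3 x [-0.2, 11.6, -0.7, -0.0039, 0.0007, 0.0291]
4 x [-0.0, 17.5, 0.0, 0.0, 0.0, 0.0]
```

apply_moves(moves=[[[-0.2,11.6,-0.7,-0.004,0.001,0.029],[-0.2,11.6,-0.7,-0.004,0.001,0.029],[-0.2,11.6,-0.7,-0.004,0.001,0.029],[0,0,0,0,0,0]]])

```text
t: 14.75
tool_pos: [0.5129, -0.2242, 0.042]
ee_rot: [-90.0, -48.2, -20.0]
ft_force: [-0.1, -0.3, 0.9]
grip_width: 0.0853
```

```bash
python3 - <<'E'
from h import *
G,A,s=gnow()
print(s["joints"].round(1),G.round(4),A[:3,1].round(3),A[:3,2].round(3))
plan(A,gp([.5216,-.2273,.031],-20,42),4)
E
```

```text
[ -32.6  -14.   127.9   27.3   20.7 -124.3] [ 0.4737 -0.2099  0.0793] [ 0.7   -0.255 -0.667] [ 0.342  0.94  -0.   ]
4 x [-0.5, 17.5, 0.0, 0.0001, 0.0, 0.0008]
```

apply_moves(moves=[[[-0.5,17.5,0,0,0,0.001],[-0.5,17.5,0,0,0,0.001],[-0.5,17.5,0,0,0,0.001],[-0.5,17.5,0,0,0,0.001],[0,0,0,0,0,0],[0,0,0,0,0,0]]])

```text
t: 15.5
tool_pos: [0.5579, -0.244, -0.0012]
ee_rot: [-89.6, -47.6, -20.0]
ft_force: [-0.5, 1.3, -0.3]
grip_width: 0.0855
```

apply_moves(moves=[[[0,0,0,0,0,0],[0,0,0,0,0,0],[0,0,0,0,0,0],[0,0,0,0,0,0],[0,0,0,0,0,0]]], grip=1, newtons=50)

```text
t: 16.12
tool_pos: [0.5586, -0.2442, -0.0009]
ee_rot: [-89.6, -47.6, -20.0]
ft_force: [-4.3, 3.0, 6.0]
grip_width: 0.0559
```

```bash
python3 - <<'E'
from h import *
G,A,s=gnow()
print(s["joints"].round(1),G.round(4),A[:3,1].round(3),A[:3,2].round(3),s["grip_width"],s["ft_force"])
u=gp(G+[0,0,.09],-20,42);plan(A,u,4)
E0=np.array([.535,-.232,.12]);plan(u,gp(E0,-20,132),10);print(gp(E0,-20,132)[:3,3])
E
```

```text
[ -31.7    1.6  119.8   38.3   14.7 -135.3] [ 0.5195 -0.2305  0.0368] [ 0.697 -0.246 -0.674] [0.337 0.941 0.005] 0.055887097577204045 [-4.27643371  2.98114379  6.01681643]
4 x [16.8, -15.1, -0.0, -0.0017, -0.0001, -0.0016]
10 x [-7.2, 0.3, 0.4, -0.0, 0.0, 0.1571]
[ 0.49978848 -0.21918406  0.07838389]
```

apply_moves(moves=[[[10,-9,0,0,0,0],[17,-15,0,0,0,0],[17,-15,0,0,0,0],[17,-15,0,0,0,0],[6,-5,0,0,0,0],[0,0,0,0,0,0]]])

```text
t: 16.88
tool_pos: [0.5595, -0.2451, 0.0874]
ee_rot: [-89.6, -47.6, -20.0]
ft_force: [-1.3, -0.2, -1.9]
grip_width: 0.0553
```

```bash
python3 - <<'E'
from h import *
G,A,s=gnow()
print(s["joints"].round(1),G.round(4),A[:3,1].round(3),A[:3,2].round(3),s["grip_width"],s["ft_force"])
plan(A,gp([.52,-.2273,.12],-20,132.3),10)
E
```

```text
[ -31.8   -9.6  117.8   20.7   26.4 -116.7] [ 0.5206 -0.2313  0.1252] [ 0.696 -0.246 -0.675] [0.337 0.941 0.005] 0.05531503491600967 [-1.2766392  -0.15530083 -1.85119561]
10 x [-9.0, -0.1, 0.3, -0.0006, 0.0005, 0.1568]
```

apply_moves(moves=[[[-9,-0.1,0.3,0,0,0.157],[-9,-0.1,0.3,0,0,0.157],[-9,-0.1,0.3,0,0,0.157],[-9,-0.1,0.3,0,0,0.157],[-9,-0.1,0.3,0,0,0.157],[-9,-0.1,0.3,0,0,0.157],[-9,-0.1,0.3,0,0,0.157],[-9,-0.1,0.3,0,0,0.157],[-9,-0.1,0.3,0,0,0.157],[-9,-0.1,0.3,0,0,0.157]]])

```text
t: 18.12
tool_pos: [0.4846, -0.2148, 0.0771]
ee_rot: [-89.5, 42.7, -19.3]
ft_force: [0.9, -0.3, -2.6]
grip_width: 0.0552
```

```bash
python3 - <<'E'
from h import *
G,A,s=gnow()
print(s["joints"].round(1),G.round(4),A[:3,1].round(3),A[:3,2].round(3),s["grip_width"],s["ft_force"])
print("e",np.degrees(np.arctan2(-A[2,1],A[:3,1]@az(-20))))
E
```

```text
[-25.7  46.2  48.2  -4.8 128.1 -97.6] [ 0.5203 -0.2278  0.1182] [-0.637  0.233 -0.734] [0.337 0.941 0.007] 0.05521956884294065 [ 0.88887417 -0.27637492 -2.57663947]
e 132.74029961363317
```

```bash
cat >> h.py <<'E'
A_pick=pose([.5586,-.2442,-.0009],[-89.6,-47.6,-20.0])
mid=np.linalg.inv(A_pick)@np.array([.5216,-.2273,.027,1]); mid[2]=0   # cup middle in tool frame
ax=A_pick[:3,:3].T@np.array([0,0,1.])  # cup z in tool frame
E
python3 - <<'E'
from h import *
G,A,s=gnow()
print("mid in tool",(mid*1000).round(1),"cup mid now",(A@mid).round(4),"cup z",(A[:3,:3]@ax).round(3),s["ft_force"])
# tilt of cup axis above horizontal
print(np.degrees(np.arcsin((A[:3,:3]@ax)[2])))
B=A.copy();r=A[:3,:3]@ax
Rn=Ro.from_rotvec(A[:3,2]*0).as_matrix()
B[:3,3]+= [0,0,.034-(A@mid)[2]]
plan(A,B,5)
E
```

```text
mid in tool [  -6.7  -48.7    0.  1000. ] cup mid now [ 0.511  -0.2245  0.1175  1.    ] cup z [ 0.943 -0.333 -0.006] [ 0.88887417 -0.27637492 -2.57663947]
-0.3378478903467166
5 x [11.3, 12.3, -0.1, -0.0, -0.0, -0.0]
```

apply_moves(moves=[[[11.3,12.3,0,0,0,0],[11.3,12.3,0,0,0,0],[11.3,12.3,0,0,0,0],[11.3,12.3,0,0,0,0],[11.3,12.3,0,0,0,0],[0,0,0,0,0,0],[0.7,0.7,0,0,0,0],[0.7,0.7,0,0,0,0],[0.7,0.7,0,0,0,0],[0,0,0,0,0,0]]])

```text
t: 19.38
tool_pos: [0.4854, -0.2148, -0.0078]
ee_rot: [-89.6, 42.4, -19.5]
ft_force: [0.0, -0.1, -1.4]
grip_width: 0.0553
```

```bash
python3 - <<'E'
from h import *
from station import bot
import pickle
t=bot.snapshot("scene");G,A,s=gnow();pickle.dump((t,s),open("w6.pkl","wb"))
print("cup mid now",(A@mid).round(4),"cup z",(A[:3,:3]@ax).round(3),s["ft_force"],s["wrist_torque"],s["joints"].round(1))
u,v=[int(x) for x in proj(t,[.5,-.22,.04])];print(u,v)
cv2.imwrite("pics/w6.png",cv2.resize(t["img"][v-40:v+50,u-60:u+60],(800,600),interpolation=cv2.INTER_CUBIC))
E
```

```text
cup mid now [ 0.5115 -0.2244  0.0327  1.    ] cup z [ 0.943 -0.333  0.   ] [-0.54218694 -0.43625789 -1.24350023] [-0.15459007 -0.44112938 -0.00059039] [-25.6  51.3  50.2  -4.4 120.6 -96.8]
218 177
```

View pics/w6.png

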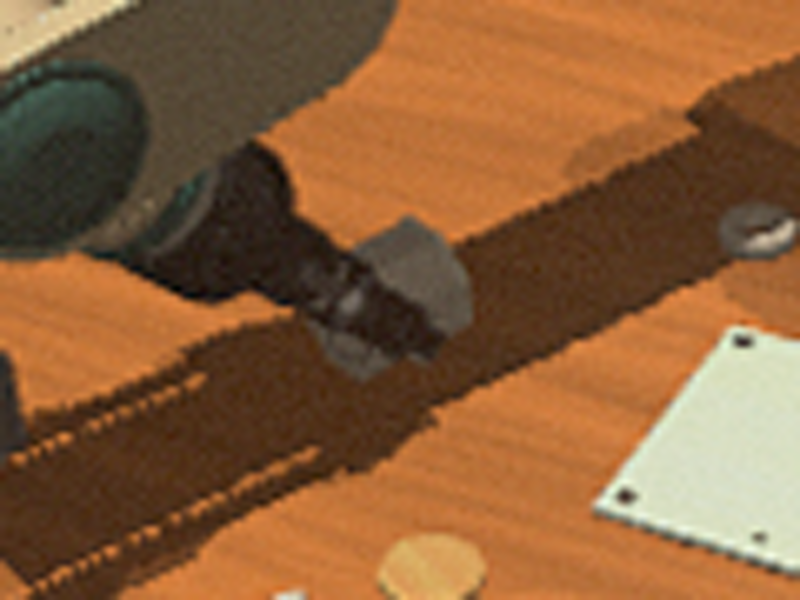

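The cup lies horizontally in the fingers at about (400,300) with its mouth toward the robot, and there's no contact yet.

apply_moves(moves=[[[0.7,0.7,0,0,0,0],[0.7,0.7,0,0,0,0],[0.7,0.7,0,0,0,0],[0.7,0.7,0,0,0,0],[0,0,0,0,0,0]]])

```text
t: 20.05
tool_pos: [0.4855, -0.2149, -0.0119]
ee_rot: [-89.6, 42.4, -19.5]
ft_force: [0.2, -0.0, -1.0]
grip_width: 0.0554
```

apply_moves(moves=[[[0.7,0.7,0,0,0,0],[0.7,0.7,0,0,0,0],[0,0,0,0,0,0]]])

```text
t: 20.42
tool_pos: [0.4856, -0.2149, -0.0119]
ee_rot: [-89.6, 42.4, -19.5]
ft_force: [-3.7, 0.3, 8.9]
grip_width: 0.0556
```

Contact came with the cup axis at 28.6 mm (28 expected), so the tool offset model holds when tilted too. Releasing and retreating.

apply_moves(moves=[[[-0.5,-0.5,0,0,0,0],[0,0,0,0,0,0],[0,0,0,0,0,0],[0,0,0,0,0,0],[0,0,0,0,0,0],[0,-15,0,0,0,0],[0,-30,0,0,0,0],[0,-40,0,0,0,0],[0,-40,0,0,0,0],[0,0,0,0,0,0]]], grip=-1)

```text
t: 21.68
tool_pos: [0.5667, -0.2446, 0.0809]
ee_rot: [-89.7, 42.0, -19.5]
ft_force: [-0.8, 0.9, -0.3]
grip_width: 0.0854
```

```bash
python3 - <<'E'
from h import *
from station import bot
import pickle
G,A,s=gnow();t=bot.snapshot("top");w=bot.snapshot("wrist");pickle.dump((t,w,s),open("w7.pkl","wb"))
Al=pose([.4856,-.2149,-.0119],[-89.6,42.4,-19.5]);M=Al@mid;print("M",M.round(4),"axis az",np.degrees(np.arctan2(*(Al[:3,:3]@ax)[1::-1])))
print(s["t"],s["joints"].round(1),G.round(4),s["grip_width"])
print("wrist px of M",proj(w,M[:3]))
cv2.imwrite("pics/w7.png",w["img"])
M=M[:3];M[2]=.028;pl=-19.6;y=np.cos(np.radians(50))*az(pl)-np.sin(np.radians(50))*np.array([0,0,1.])
up=gp(M+[0,0,.16]+.03*az(pl),pl,110);pre=gp(M-.1*y,pl,50);fin=gp(M,pl,50)
plan(A,up,4);plan(up,pre,8);plan(pre,fin,5)
for f in(.25,.5,.75):
    X=apply(up,[plan(up,pre,8)]*int(8*f));print((X[:3,3]-OFF*X[:3,1]).round(3))
E
```

```text
M [ 0.5118 -0.2245  0.0286  1.    ] axis az -19.499999999999996
21.675 [-25.1  65.   17.7  -5.2 139.1 -98.1] [ 0.6019 -0.2574  0.1225] 0.08542940932723536
wrist px of M [254.71746004 182.72950963]
4 x [-17.6, -4.7, 0.1, -0.0012, 0.0001, -0.0961]
8 x [-6.1, 9.0, 0.0, -0.0, 0.0, -0.1309]
5 x [0.0, 20.0, -0.0, 0.0, 0.0, -0.0]
8 x [-6.1, 9.0, 0.0, -0.0, 0.0, -0.1309]
[ 0.511 -0.224  0.177]
8 x [-6.1, 9.0, 0.0, -0.0, 0.0, -0.1309]
[ 0.485 -0.215  0.159]
8 x [-6.1, 9.0, 0.0, -0.0, 0.0, -0.1309]
[ 0.465 -0.208  0.134]
```

View pics/w7.png

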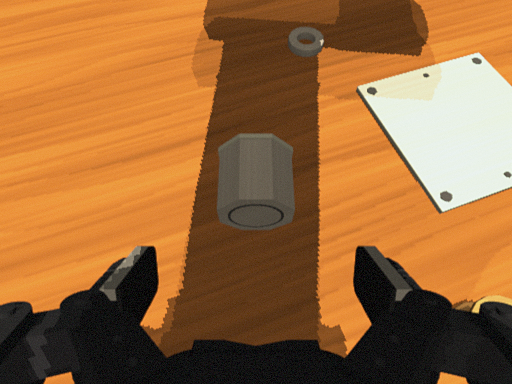

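The cup lies on its flat, centred at about (255,182), exactly as predicted (254.7,182.7), with its mouth toward the robot. Swinging over for the second grasp.

apply_moves(moves=[[[-17.6,-4.7,0,-0.001,0,-0.096],[-17.6,-4.7,0,-0.001,0,-0.096],[-17.6,-4.7,0,-0.001,0,-0.096],[-17.6,-4.7,0,-0.001,0,-0.096],[0,0,0,0,0,0]]])

```text
t: 22.4
tool_pos: [0.5176, -0.227, 0.1349]
ee_rot: [-89.9, 20.4, -19.6]
ft_force: [-0.9, 0.4, 0.3]
grip_width: 0.0855
```

apply_moves(moves=[[[-6.1,9,0,0,0,-0.131],[-6.1,9,0,0,0,-0.131],[-6.1,9,0,0,0,-0.131],[-6.1,9,0,0,0,-0.131],[-6.1,9,0,0,0,-0.131],[-6.1,9,0,0,0,-0.131],[-6.1,9,0,0,0,-0.131],[-6.1,9,0,0,0,-0.131],[0,0,0,0,0,0]]])

```text
t: 23.52
tool_pos: [0.4796, -0.2127, 0.0554]
ee_rot: [-89.7, -39.1, -19.8]
ft_force: [-0.6, 0.3, 0.1]
grip_width: 0.0855
```

```bash
python3 - <<'E'
from h import *
G,A,s=gnow();M=np.array([.5118,-.2245,.028])
print(s["t"],s["joints"].round(1),G.round(4),A[:3,1].round(3),"M in tool",((np.linalg.inv(A)@[*M,1])[:3]*1000).round(1))
plan(A,gp(M,-19.6,50),6)
E
```

```text
23.525 [ -33.1  -20.1  126.2   14.6   36.5 -112.2] [ 0.4462 -0.201   0.0988] [ 0.595 -0.209 -0.776] M in tool [ 9.4 42.9 -0.4]
6 x [1.6, 16.5, -0.1, -0.0005, -0.0005, -0.0026]
```

apply_moves(moves=[[[4,16,0,0,0,-0.005],[4,16,0,0,0,-0.005],[1.5,17,0,0,0,-0.005],[0,17,0,0,0,0],[0,17,0,0,0,0],[0,16,0,0,0,0],[0,0,0,0,0,0],[0,0,0,0,0,0]]])

```text
t: 24.52
tool_pos: [0.5508, -0.2386, -0.008]
ee_rot: [-89.9, -40.5, -19.7]
ft_force: [0.3, -0.4, 0.1]
grip_width: 0.0852
```

```bash
python3 - <<'E'
from h import *
G,A,s=gnow();M=np.array([.5118,-.2245,.028])
print(s["t"],s["joints"].round(1),G.round(4),A[:3,1].round(3),s["ft_force"],"M in tool",((np.linalg.inv(A)@[*M,1])[:3]*1000).round(1))
plan(A,gp(M,-19.6,50),1)
E
```

```text
24.525 [ -30.8    1.6  116.7   19.2   22.8 -116.3] [ 0.5165 -0.2265  0.0345] [ 0.612 -0.216 -0.76 ] [ 0.26081375 -0.44490386  0.07860321] M in tool [ -8.2 -54.4   0.3]
1 x [-8.6, 1.6, 0.2, -0.0017, -0.0009, 0.0088]
```

apply_moves(moves=[[[-3,0,0,0,0,0.004],[-3,0,0,0,0,0.004],[0,0,0,0,0,0]]])

```text
t: 24.9
tool_pos: [0.5456, -0.2368, -0.0126]
ee_rot: [-89.9, -40.1, -19.7]
ft_force: [-0.7, 0.2, 0.8]
grip_width: 0.0853
```

apply_moves(moves=[[[0,0,0,0,0,0],[0,0,0,0,0,0],[0,0,0,0,0,0],[0,0,0,0,0,0],[0,0,0,0,0,0]]], grip=1, newtons=50)

```text
t: 25.52
tool_pos: [0.546, -0.237, -0.0123]
ee_rot: [-89.9, -40.1, -19.7]
ft_force: [-2.1, 0.3, 4.4]
grip_width: 0.055
```

```bash
python3 - <<'E'
from h import *
import pickle
G,A,s=gnow();M=np.array([.5118,-.2245,.028,1])
m2=np.linalg.inv(A)@M;m2[2]=0;a2=A[:3,:3].T@az(-19.5);pickle.dump((m2,a2),open("m2.pkl","wb"))
print(s["t"],s["joints"].round(1),G.round(4),s["grip_width"],s["ft_force"],(m2*1000).round(1),a2.round(3))
e=np.degrees(np.arctan2(-A[2,1],A[:3,1]@az(-19.6)));print("e",e)
U=A.copy();U[2,3]+=.10;plan(A,U,5)
# turn by 90 about jaw at height, cup ending above plate centre side: keep place first
V=gp([.50,-.20,.15],-19.6,e+90);plan(U,V,10)
# then to above plate, plane az 0
H=gp([.501,-.0095,.11],0,e+90);plan(V,H,7)
Z=np.array([0,0,1]);print((H@m2).round(4),(H[:3,:3]@a2).round(3))
E
```

```text
25.525 [ -30.9    1.5  117.3   19.1   22.8 -116.3] [ 0.512  -0.225   0.0305] 0.05496179226013643 [-2.06124735  0.29131802  4.35601785] [  -1.9  -54.3    0.  1000. ] [0.765 0.644 0.002]
e 49.907128342607265
5 x [12.9, -15.3, 0.0, -0.0, -0.0, 0.0]
10 x [-11.0, -2.8, 1.9, -0.0002, -0.0, 0.1571]
7 x [1.1, 7.6, 24.8, -0.0374, -0.0315, -0.0]
[ 0.4985 -0.0095  0.1104  1.    ] [-0.     0.002 -1.   ]
```

Gripped (55 mm). Lift, then the second quarter turn.

apply_moves(moves=[[[7,-8,0,0,0,0],[13,-15,0,0,0,0],[15,-18,0,0,0,0],[15,-18,0,0,0,0],[12,-15,0,0,0,0],[3,-3,0,0,0,0],[0,0,0,0,0,0]]])

```text
t: 26.4
tool_pos: [0.5457, -0.237, 0.0877]
ee_rot: [-89.9, -40.0, -19.7]
ft_force: [-0.9, -0.6, -1.9]
grip_width: 0.0556
```

apply_moves(moves=[[[-11,-2.8,1.9,0,0,0.157],[-11,-2.8,1.9,0,0,0.157],[-11,-2.8,1.9,0,0,0.157],[-11,-2.8,1.9,0,0,0.157],[-11,-2.8,1.9,0,0,0.157],[-11,-2.8,1.9,0,0,0.157],[-11,-2.8,1.9,0,0,0.157],[-11,-2.8,1.9,0,0,0.157],[-11,-2.8,1.9,0,0,0.157],[-11,-2.8,1.9,0,0,0.157]]])

```text
t: 27.65
tool_pos: [0.459, -0.1859, 0.1131]
ee_rot: [-89.8, 50.2, -19.5]
ft_force: [-0.3, -0.5, -2.0]
grip_width: 0.0553
```

```bash
python3 - <<'E'
from h import *
import pickle
G,A,s=gnow();m2,a2=pickle.load(open("m2.pkl","rb"))
print(s["t"],s["joints"].round(1),G.round(4),s["grip_width"],"cup",(A@m2).round(4),(A[:3,:3]@a2).round(3))
e=139.9
H=gp([.503,-.0095,.11],0,e)
plan(A,H,8)
E
```

```text
27.65 [-24.2  44.7  49.7  -4.9 135.6 -96.5] [ 0.4995 -0.2005  0.1489] 0.055287450120120936 cup [ 0.4971 -0.1996  0.1493  1.    ] [-0.004  0.006 -1.   ]
8 x [1.2, 6.3, 21.8, -0.033, -0.0273, -0.0007]
```

apply_moves(moves=[[[1.2,6.3,21.8,-0.033,-0.0273,0],[1.2,6.3,21.8,-0.033,-0.0273,0],[1.2,6.3,21.8,-0.033,-0.0273,0],[1.2,6.3,21.8,-0.033,-0.0273,0],[1.2,6.3,21.8,-0.033,-0.0273,0],[1.2,6.3,21.8,-0.033,-0.0273,0],[1.2,6.3,21.8,-0.033,-0.0273,0],[1.2,6.3,21.8,-0.033,-0.0273,0],[0,0,0,0,0,0]]])

```text
t: 28.78
tool_pos: [0.46, -0.008, 0.0727]
ee_rot: [-90.1, 50.0, 0.2]
ft_force: [-0.2, -0.8, -1.2]
grip_width: 0.0553
```

```bash
python3 - <<'E'
from h import *
import pickle
G,A,s=gnow();m2,a2=pickle.load(open("m2.pkl","rb"))
c=A@m2;print(s["t"],s["joints"].round(1),G.round(4),s["grip_width"],"cup",c.round(4),(A[:3,:3]@a2).round(3),s["ft_force"])
B=A.copy()
# level the cup exactly, bring mid to plate centre, 4 mm high
v=A[:3,:3]@a2;C=Ro.align_vectors([[0,0,-1.]],[v])[0].as_matrix();B[:3,:3]=C@A[:3,:3]
B[:3,3]=np.array([.501,-.0095,.037])-B[:3,:3]@m2[:3]
plan(A,B,5)
E
```

```text
28.775 [ -3.6  41.1  59.9  -3.8 128.9 -94.8] [ 0.5029 -0.0078  0.1087] 0.055287059531026736 cup [ 0.5004 -0.0078  0.109   1.    ] [-0.002  0.001 -1.   ] [-0.15826421 -0.78774724 -1.21754387]
5 x [11.1, 9.2, -0.3, -0.0001, 0.0002, -0.0004]
```

apply_moves(moves=[[[11,9.2,-0.3,0,0,0],[11,9.2,-0.3,0,0,0],[11,9.2,-0.3,0,0,0],[11,9.2,-0.3,0,0,0],[11,9.2,-0.3,0,0,0],[0,0,0,0,0,0],[0.8,0.6,0,0,0,0],[0.8,0.6,0,0,0,0],[0,0,0,0,0,0]]])

```text
t: 29.9
tool_pos: [0.4612, -0.0111, 0.001]
ee_rot: [-90.1, 49.8, -0.1]
ft_force: [0.5, 0.1, -2.1]
grip_width: 0.0552
```

apply_moves(moves=[[[0.8,0.6,0,0,0,0],[0,0,0,0,0,0]]])

```text
t: 30.15
tool_pos: [0.4611, -0.0111, -0.0003]
ee_rot: [-90.1, 49.9, -0.1]
ft_force: [0.3, 0.4, -1.3]
grip_width: 0.0558
```

apply_moves(moves=[[[0.8,0.6,0,0,0,0],[0,0,0,0,0,0]]])

```text
t: 30.4
tool_pos: [0.4611, -0.0112, -0.0014]
ee_rot: [-90.1, 49.9, -0.1]
ft_force: [-0.4, 0.5, -2.0]
grip_width: 0.0555
```

```bash
python3 - <<'E'
from h import *
import pickle
G,A,s=gnow();m2,a2=pickle.load(open("m2.pkl","rb"))
print(s["t"],"cup",(A@m2).round(4),(A[:3,:3]@a2).round(3),s["ft_force"],s["wrist_torque"])
E
```

```text
30.4 cup [ 0.5014 -0.0111  0.035   1.    ] [ 0.     0.001 -1.   ] [-0.4353533   0.54233057 -1.97225089] [-0.03684561 -0.52723454 -0.02754712]
```

apply_moves(moves=[[[0.8,0.6,0,0,0,0],[0,0,0,0,0,0]]])

```text
t: 30.65
tool_pos: [0.4611, -0.0111, -0.0024]
ee_rot: [-90.1, 49.9, -0.1]
ft_force: [0.6, 0.4, -1.6]
grip_width: 0.0553
```

apply_moves(moves=[[[0.8,0.6,0,0,0,0],[0,0,0,0,0,0]]])

```text
t: 30.9
tool_pos: [0.4613, -0.0111, -0.0026]
ee_rot: [-90.1, 49.9, -0.1]
ft_force: [-2.1, -1.2, 4.0]
grip_width: 0.0555
```

apply_moves(moves=[[[0.8,0.6,0,0,0,0],[0,0,0,0,0,0]]])

```text
t: 31.15
tool_pos: [0.4613, -0.0112, -0.0026]
ee_rot: [-90.1, 50.0, -0.1]
ft_force: [-3.3, -1.1, 10.4]
grip_width: 0.0553
```

Contact came with the cup's middle at 33.8 mm (33 expected). Releasing and backing out.

apply_moves(moves=[[[-0.8,-0.6,0,0,0,0],[0,0,0,0,0,0],[0,0,0,0,0,0],[0,0,0,0,0,0],[0,0,0,0,0,0],[0,0,0,0,0,0],[0,-10,0,0,0,0],[0,-30,0,0,0,0],[0,-40,0,0,0,0],[0,-40,0,0,0,0]]], grip=-1)

```text
t: 32.4
tool_pos: [0.5541, -0.011, 0.0755]
ee_rot: [-90.1, 49.8, -0.1]
ft_force: [1.3, -0.5, 0.7]
grip_width: 0.0855
```

apply_moves(moves=[[[-20,-20,0,0,0,0],[-20,-20,0,0,0,0],[-20,-20,0,0,0,0],[0,0,0,0,0,0]]])

```text
t: 32.9
tool_pos: [0.5613, -0.0109, 0.1611]
ee_rot: [-90.2, 49.5, -0.1]
ft_force: [0.1, -0.6, 0.1]
grip_width: 0.0853
```

```bash
python3 - <<'E'
from h import *
from station import bot
import pickle
d=pickle.load(open("s0.pkl","rb"))
G,A,s=gnow();w=bot.snapshot("wrist");t=bot.snapshot("scene");p=bot.snapshot("top")
print(s["t"],s["tool_pos"].round(3),s["grip_width"],"wrist px base ctr",proj(w,[.501,-.0095,.006]),"mouth",proj(w,[.501,-.0095,.06]),"scene px mouth",proj(t,[.501,-.0095,.06]))
q=np.hstack([t["img"],p["img"]]);cv2.imwrite("pics/fin.png",cv2.resize(np.vstack([np.hstack([t["img"][100:340,:400],w["img"][60:300,60:460]])]),(800,240)) if 0 else np.vstack([np.hstack([t["img"][100:380,40:440],p["img"][60:340,40:440]])]))
E
```

```text
32.9 [ 0.561 -0.011  0.161] 0.08530112404529833 wrist px base ctr [256.97652238 247.77308643] mouth [257.04924205 222.60213055] scene px mouth [281.01183241 189.58859856]
```

View pics/fin.png

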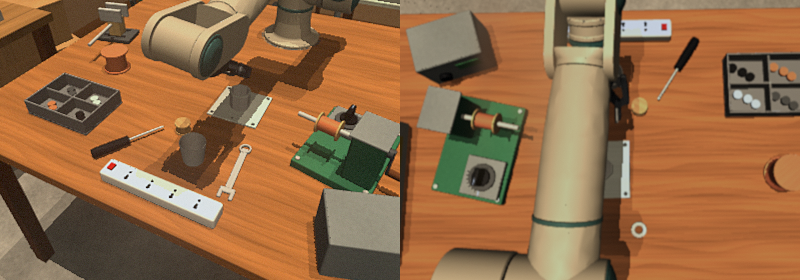

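The final view shows the cup upright on the plate (left panel, (240,98)). The round cup, bobbin, bearing and wrench are at their starting pixels to within 2 px, and the gripper is clear. Handing in.

```bash
python3 -c "
from station import bot
s=bot.get_state();print(s['joint_velocities'].round(2),s['ft_force'].round(1));print(bot.finish_job())"
```

```text
[ 0.06  0.55  0.74  0.01  0.11 -0.01] [ 0.2  0.4 -1.2]
the job is handed in; nothing more can be done
None
```

The counter knob is back against its zero stop and the eight-sided cup stands mouth-up on the drilled plate. I handed the job in at about 33 s of the 64 s allowed. No verdict was reported.

- **Knob:** I turned it anticlockwise until the wrist torque jumped to 1.2 N·m, which is the stop. In the wrist image afterwards the white mark lined up with the zero line. The two angle readings differ by about 2.5° (mark at 170°, zero at 167.5° from the case edges), which is within what I can measure.
- **Cup:** I turned it over in two 90° steps, setting it down on one flat in between to change grip. On the plate, contact came with the cup's middle at 33.8 mm (33 mm expected). It should be within about 2 mm of the plate's centre, worked out from the arm's pose. The last picture shows it standing upright with the gripper clear. I did not measure its tilt or position from that picture.
- **Other things on the bench:** The round cup, bobbin, bearing and wrench are within about 2 pixels of where they started. The screwdriver and spool I only checked by eye.

**What disagreed:** the first grip on the knob missed, because the fingertips sit about 32 mm behind the reported tool point instead of at it. Before I saw this, the shut fingers pressed lightly on top of the knob's bar, at about 14 N. I used the corrected offset from there on, and both cup set-downs matched it to within 1 mm.

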